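Lock the tape roll on its spindle with a linchpin

TASK

Lock the roll of tape onto its stand: pick up the linchpin, push its shank gently right through the cross hole of the wooden spindle until the shoulder sits against the wood, then swing its wire ring over the top of the spindle until it snaps down behind it, and let go. The spindle was screwed in by hand and its exact height is not known, so feel for it and never force the pin (more than 30 N splits the wood); leave the pin tub, the eraser and the mug where they are.

Things in the scene. Friction and masses are not known exactly. Their poses are not given: they have to be found in the camera images.
- stand: Tape stand, fixed to the table: round wooden foot 110 mm across, roll of brown tape (96 mm across, top 62 mm above the table) and, rising through its middle, a square wooden spindle 24 x 24 mm, rigid. Origin: centre of the foot's underside, on the table; z up. The cross hole runs along the stand's own x at y = 0; the pin enters from the -x side. Spindle faces at x = -12 and +12 mm.
- hole_mid (a point): Middle height of the spindle's cross hole, on the spindle's axis 112 mm above the table. Fixed to the foot: the true hole lies up to 18 mm above or below this point. The spindle's flat top lies 108 to 144 mm above the table and the hole's centre is always 14 mm below that top: touch the top lightly to find it. Hole 12 mm diameter, mouths chamfered 1 mm, right through (24 mm).
- pin: Linchpin, about 90 g: black grip block 50 long (x), 18 wide (y), 24 mm tall (z), and steel shank 10 mm thick, 32 mm long, the last 8 mm tapering to a blunt 8.4 mm point. Origin: on the shank's axis at the shoulder (block's front face), 12 mm above the table as it lies; x towards the point, z up. Ring pivot at x = -6 mm. Grip the block across its width about 36 mm behind the shoulder.
- pin_tip (a point): Centre of the shank's blunt point, 32 mm ahead of the shoulder. Fully home it lies 20 mm behind the spindle's axis, 8 mm out of the back face.
- ring (a joint): Swing of the pin's steel wire ring (5 mm wire, U-shaped, 34 mm wide inside) about the pin's y axis, rad: 0 = open, standing up square to the shank; 1.57 = closed, lying forward along the shank. A spring over centre at about 0.75 holds it at either end: below that it flips back open, beyond it snaps closed. Needs about 3 N at its end bar.
- ring_bar (a point): Middle of the ring's end bar, 41 mm from the ring's pivot; the pivot lies on the pin's axis 6 mm behind the shoulder. Open, the bar is 41 mm above the shank's axis; closed, it is just beyond the shank's point, behind the spindle.
- pin_cup: Bystander: clear tub of push pins, 55 mm across, 30 mm tall. Origin: centre of its underside.
- eraser_block: Bystander: eraser in a sleeve, 20 x 42 x 12 mm. Origin: centre of its underside.
- mug: Bystander: white mug, 78 mm across, 97 mm tall. Origin: centre of its underside.
Mind the look-alikes: they are no part of the job. There is more than one size of the stand; the job needs the larger. There is more than one size of the pin; the job needs the larger.

How it is judged:
On the way, in this order (a step that is already met when the one before it is completed fails the run):
1. the pin is pushed through the spindle's hole up to its shoulder (x of pin_tip in the frame of stand above 0.017 m and y of pin_tip in the frame of stand between -0.004 and 0.004 m and z of pin_tip in the frame of stand between 0.091 and 0.133 m and angle between the x axis of pin and the x axis of stand, either way round below 0.14 rad), for 0.2 s.
2. the ring is swung over the spindle and snapped closed (value of joint ring above 1.4 rad), for 0.2 s.
At the end, for the whole second after the job is handed in: The shank is through the spindle's hole with the shoulder within 4 mm of the wood, the ring lies closed behind the spindle (beyond 1.4 rad), and the pin is at rest (x of pin_tip in the frame of stand above 0.016 m and y of pin_tip in the frame of stand between -0.004 and 0.004 m and z of pin_tip in the frame of stand between 0.091 and 0.133 m and angle between the x axis of pin and the x axis of stand, either way round below 0.14 rad and value of joint ring above 1.4 rad and linear speed of pin below 0.02 m/s); the robot touches nothing.
It fails at once if the pin or its ring is pressed on the stand with more than 30 N (contact force between pin and stand above 30 N).
It fails at once if the pin tub, the eraser or the mug is moved more than 30 mm (distance of any of pin_cup, eraser_block, mug from where it was at the start of the episode above 0.03 m).
It also fails if it takes over 70 s, if anything falls off the work surface, if the arm or the gripper's body presses on something with over 40 N, if the wrist force passes 120 N, or if a joint passes its speed limit or range.

ROBOT

A 7-joint arm with a two-finger parallel gripper is mounted at the origin on a cart in front of the work surface, level with it; the furniture and walls round the work are solid. World frame = base frame: x ahead of the robot, y to its left, z up, the work surface at z = 0. Lengths are in m, angles in rad, forces in N, time in s.
With the tool pointing down it reaches from about 0.375 to 0.925 m from the base axis. Payload 3.1 kg.
Tool frame: the origin (TCP) lies on the centre line of the jaws, within the pads' length; the fingertips stand 11 mm ahead of it and the grasp point (between the pads) lies 8 mm behind it; z points along the fingers, y is the line along which they close (so a half turn about z gives the same grasp; the last joint's range is limited). The gripper opens to 85 mm and grips with 20 to 120 N. Pads are 22 mm wide; open, the fingers measure 114 mm over their backs; the gripper's body (76 mm by 85 mm) begins 54 mm behind the grasp point. The pads swing forward as they close: fully open they stand 13 mm farther back than shut.
Start: joints at [-1.344, 0.383, 0.044, 1.598, -0.018, 1.161, -0.05], TCP at [0.207, 0.616, 0.242] pointing down, gripper open.
Joint ranges: [-2.61, 2.61], [-0.41, 2.15], [-1.48, 1.57], [0, 2.5], [-1.57, 4.71], [0.05, 1.97], [-2.85, 2.85]. Speed limits (rad/s): [2.79, 2.79, 3.14, 3.14, 3.14, 3.14, 3.14].

INTERFACE

Orientations are given as a unit quaternion [x, y, z, w].
In Python, from station import env gives the robot as it stands. The module is installed in compiled form; this text tells all that it offers.
- The arm moves only by the tool drive_tool, never from a script. Its argument "plan" is a list that holds one entry, the list of rows, each a list of 4 numbers: the shift along the tool's x, y, z normalised to -1 to 1, where 1 is 100 mm, then the turn about the tool's z normalised to -1 to 1, where 1 is 30 degrees. A call has 1 to 12 rows; each row is the pose to reach, as a shift and turn from the pose commanded when the call began, along the tool's axes at that moment; what a row does not reach only later rows make up. A row lasts 1/8 s, in which the tool goes at most 62.5 mm and 10.7 degrees, less where a joint would pass 70% of its speed; a pose out of reach is approached as far as the arm can. A call with a number of a shift or a turn outside -1 to 1 is refused whole. A call with a gripper value outside its range is refused whole. "grip" is the gripper command: -1 is fully open, 1 is shut, values between are in proportion, set as the call begins (left out, the last holds). The fingers move at their own pace and stop on an object; "newtons" is the grip in N (left out, the last holds). Time passes only in rows, so rows that repeat a pose let the fingers close. It gives the time, the measured TCP pose, the force, the opening and the grip force at its end, in the units of the state.
- env.state(): the state, without advancing time (a new reading comes with each control period).
- env.capture(name): name is "scene" or "side" or "wrist"; returns a dict with "pixels" (480x640x3 uint8, red, green, blue), "fx", "fy", "cx", "cy" (pixels), "pose" (4x4, takes a point from camera to world coordinates). Camera axes: x right, y down, z forward; pixel columns grow to the right and rows downward; lengths in m; the calibration is good to about 2 mm. A picture is of the moment at which its call begins. There is no depth.
- env.sign_off(): hands the job in; it is judged then, once.
Trained networks look in the newest picture that a camera, given by its name, has taken for a name from the list of things; names that differ only in an ending like _2 or _b are one class to them, and where a whole thing is asked for, a point or a joint stands for the part that bears it (a point fixed in the world has none). Each returns a list of dicts, best first, with "conf" (0 to 1); they miss things now and then, are a little off and sometimes report something else, mostly with a low value. They report only what shows in the picture. A call takes as long as a camera call. They do not tell look-alikes from the thing itself.
- env.spot_in(thing, camera): "rect" ([left, top, width, height] in pixels, round what is visible of it).
- env.cut_out(thing, camera): "mask" (480x640 bool, what is visible of it) and "rect" ([left, top, width, height] in pixels, round what is visible of it).
- env.place_of(thing, camera): "xy" ([column, row] in pixels: a listed point, or the origin of a listed thing).
The state is a dict: "t": time; "joint_pos": joint angles; "qd": joint speeds; "joint_efforts": joint torques, N m; "tool_pos": TCP position; "orientation": TCP orientation; "force": force on the tool from outside, world axes, zero at the start; "moment": the same for the moment, N m; "width": finger opening in m; "grasp_force": force on a finger pad.
Only numpy, scipy, OpenCV 4.12 (cv2) and the standard library are available. Lean on these libraries where they do the work, as an engineer would, in place of code of your own. Each camera call takes 0.05 s, during which the arm holds its last target. There are 200 camera calls.

## Working session

There is one attempt and no reset: what is moved stays moved. The work goes in short steps, Python scripts to look and compute and a tool call to move; the robot and the scene stay as the last step left them, time stands still between calls to the robot, and variables do not carry over. Pictures are saved under pics/ and viewed, at most 10 in all, crops included, and the job is handed in when it is done.

Besides the shell and the picture viewer there is one more tool, called by a JSON object that holds its "api" and its "payload", one argument or row to a line. drive_tool: Moves the arm, as the interface text tells. Its arguments: {"type":"object","properties":{"plan":{"type":"array","items":{"type":"array","items":{"type":"array","items":{"type":"number"}}}},"grip":{"type":"number"},"newtons":{"type":"number"}},"required":["plan"]}

```bash
mkdir -p pics; cat > h.py <<'E'
import numpy as np, cv2
from station import env
from scipy.spatial.transform import Rotation as R
def cap(c,name=None):
    d=env.capture(c)
    if name: cv2.imwrite(f'pics/{name}.png',cv2.cvtColor(d['pixels'],cv2.COLOR_RGB2BGR))
    return d
def ray(d,u,v):
    P=np.array(d['pose']); r=P[:3,:3]@np.array([(u-d['cx'])/d['fx'],(v-d['cy'])/d['fy'],1])
    return P[:3,3],r
def onz(d,u,v,z):
    o,r=ray(d,u,v); return o+r*(z-o[2])/r[2]
def proj(d,p):
    P=np.array(d['pose']); c=P[:3,:3].T@(np.array(p)-P[:3,3]); return np.array([d['fx']*c[0]/c[2]+d['cx'],d['fy']*c[1]/c[2]+d['cy']])
def tri(obs):
    A=0;b=0
    for d,u,v in obs:
        o,r=ray(d,u,v); r=r/np.linalg.norm(r); M=np.eye(3)-np.outer(r,r); A=A+M; b=b+M@o
    return np.linalg.solve(A,b)
E
python3 - <<'E'
from h import *
np.set_printoptions(precision=3,suppress=True)
Z=dict(stand=0,pin=.012,pin_tip=.012,ring_bar=.053,pin_cup=0,eraser_block=0,mug=0,hole_mid=.112)
ims=[]
for c in ['scene','side']:
    d=cap(c,c); ims.append(d['pixels'])
    print(c,d['fx'],np.array(d['pose']).tolist())
    for t,z in Z.items():
        for o in env.place_of(t,c): print(t,np.round(o['xy']),round(o['conf'],2),onz(d,*o['xy'],z))
    
cv2.imwrite('pics/both.png',cv2.cvtColor(cv2.resize(np.vstack(ims),None,fx=.625,fy=.625,interpolation=cv2.INTER_AREA),cv2.COLOR_RGB2BGR))
print(env.state())
E
```

```text
scene 598.3035784403344 [[0.7990402638524714, -0.24687938720656935, 0.5482565320313857, -0.02627828232136022], [-0.6012244997586783, -0.34015890979308216, 0.7230636327311095, -0.8130265011692572], [0.007984837662720007, -0.9073822150895897, -0.4202306011068321, 0.5434770408046331], [0.0, 0.0, 0.0, 1.0]]
stand [318. 288.] 0.83 [ 0.55  -0.046  0.   ]
stand [288. 255.] 0.58 [0.584 0.101 0.   ]
pin [365. 314.] 0.83 [ 0.55  -0.178  0.012]
pin [380. 337.] 0.78 [ 0.523 -0.244  0.012]
pin [285. 253.] 0.25 [0.571 0.092 0.012]
pin_tip [390. 327.] 0.8 [ 0.557 -0.232  0.012]
pin_tip [379. 314.] 0.55 [ 0.568 -0.191  0.012]
ring_bar [378. 320.] 0.52 [ 0.51  -0.251  0.053]
ring_bar [361. 295.] 0.44 [ 0.537 -0.18   0.053]
pin_cup [211. 263.] 0.86 [0.438 0.16  0.   ]
pin_cup [378. 319.] 0.46 [ 0.571 -0.188  0.   ]
eraser_block [255. 295.] 0.77 [0.445 0.001 0.   ]
mug [469. 322.] 0.7 [ 0.686 -0.286  0.   ]
hole_mid [320. 254.] 0.75 [ 0.502 -0.116  0.112]
hole_mid [288. 203.] 0.6 [0.586 0.104 0.112]
side 525.5776286672514 [[0.9655583091094372, -0.15128808677991518, 0.2116815214141237, 0.340528993715029
[... 680 characters left out ...]
1.] 0.5 [ 0.452 -0.006  0.   ]
eraser_block [251. 245.] 0.45 [0.443 0.157 0.   ]
mug [437. 376.] 0.84 [ 0.675 -0.286  0.   ]
hole_mid [323. 269.] 0.73 [ 0.535 -0.105  0.112]
hole_mid [318. 207.] 0.7 [0.579 0.094 0.112]
{'t': 0.9, 'joint_pos': array([-1.344,  0.383,  0.044,  1.598, -0.018,  1.161, -0.05 ]), 'qd': array([-0.001,  0.   , -0.002, -0.001,  0.   , -0.001,  0.002]), 'joint_efforts': array([ -0.   , -43.342,   1.023, -24.992,   0.011,   0.002,  -0.   ]), 'tool_pos': array([0.207, 0.616, 0.242]), 'orientation': array([ 0.162,  0.987,  0.   , -0.   ]), 'force': array([ 0.224, -0.234, -0.176]), 'moment': array([-0.096,  0.015,  0.04 ]), 'grasp_force': 0.0, 'width': 0.08534365698823923}
```

View pics/scene.png

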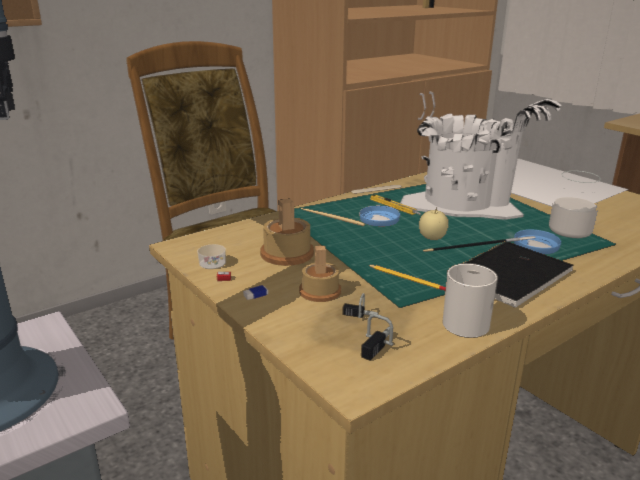

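View pics/side.png

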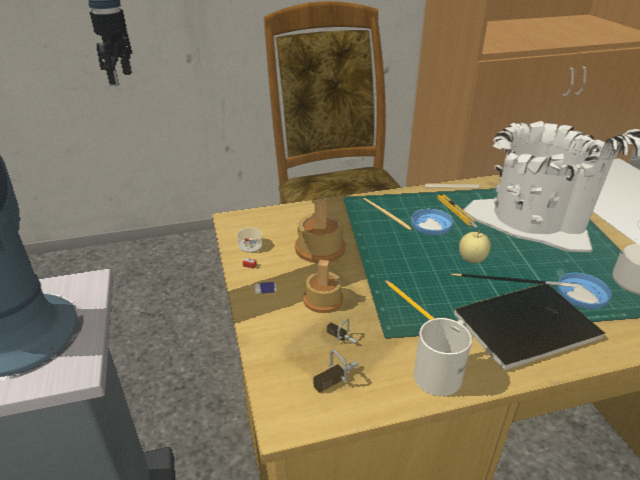

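The larger stand is at scene (287,240) / side (320,240) and the smaller at scene (320,280) / side (322,290). The larger pin is at scene (378,340) / side (337,375) and the smaller at scene (357,312) / side (340,332). The job needs the larger of each: the stand at about (0.586, 0.101) and the pin at about (0.523, -0.246). I'll confirm in a crop.

```bash
python3 - <<'E'
import cv2,numpy as np
a=cv2.imread('pics/scene.png');b=cv2.imread('pics/side.png')
f=lambda i,x,y,w,h:cv2.resize(i[y:y+h,x:x+w],(400,300),interpolation=cv2.INTER_CUBIC)
cv2.imwrite('pics/crop.png',np.vstack([np.hstack([f(a,245,190,100,75),f(b,280,190,100,75)]),np.hstack([f(a,325,285,100,75),f(b,300,320,100,75)])]))
E
```

```text
(no output)
```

View pics/crop.png

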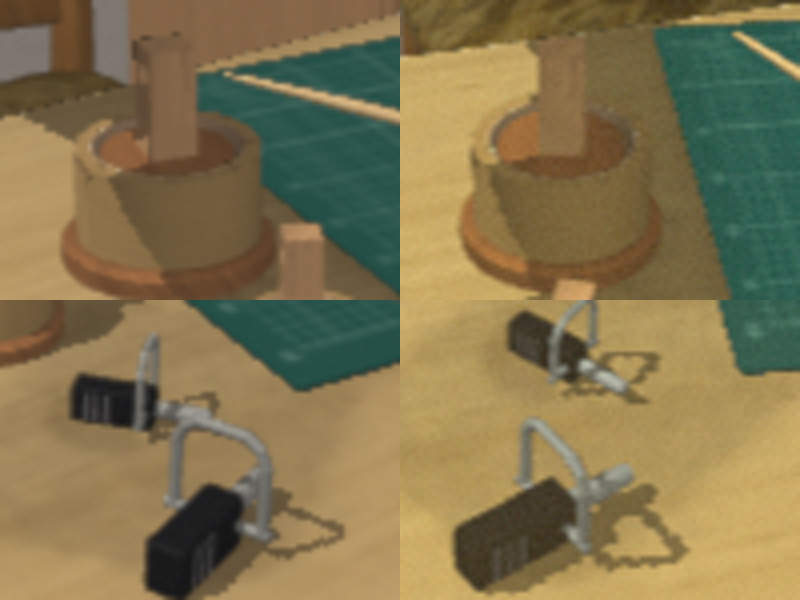

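The crop confirms it. The larger stand has its spindle with a plain wide face toward −y. The larger pin has its ring standing up and points roughly toward +x. I'm heading to the stand first for a look with the wrist camera.

{"api": "drive_tool", "payload": {
  "plan": [
    [[-0.35,-0.33,0,0],[-0.7,-0.66,0,0],[-1,-0.95,0,0]]
  ]
}}

```text
t: 1.27
tool_pos: [0.273, 0.4924, 0.2424]
orientation: [0.162, 0.987, 0.0, 0.0]
force: [0.6, -0.4, 0.7]
width: 0.0856
grasp_force: 0.0
```

{"api": "drive_tool", "payload": {
  "plan": [
    [[-0.35,-0.33,0,0],[-0.7,-0.66,0,0],[-1,-0.95,0,0]]
  ]
}}

```text
t: 1.65
tool_pos: [0.3374, 0.3703, 0.2426]
orientation: [0.162, 0.987, 0.0, 0.0]
force: [1.0, -0.3, -0.5]
width: 0.0853
grasp_force: 0.0
```

{"api": "drive_tool", "payload": {
  "plan": [
    [[-0.35,-0.33,0,0],[-0.7,-0.66,0,0],[-1,-0.95,0,0]]
  ]
}}

```text
t: 2.02
tool_pos: [0.4017, 0.2484, 0.2426]
orientation: [0.162, 0.987, 0.0, 0.0]
force: [0.3, 0.1, 0.4]
width: 0.085
grasp_force: 0.0
```

{"api": "drive_tool", "payload": {
  "plan": [
    [[-0.35,-0.33,0,0],[-0.7,-0.66,0,0],[-1,-0.95,0,0],[-1,-0.95,0,0]]
  ]
}}

```text
t: 2.52
tool_pos: [0.4669, 0.1241, 0.2428]
orientation: [0.166, 0.986, -0.0, 0.001]
force: [-0.6, 1.0, -1.1]
width: 0.0856
grasp_force: 0.0
```

```bash
python3 - <<'E'
from h import *
np.set_printoptions(precision=3,suppress=True)
s=env.state();print(s['t'],s['tool_pos'],s['orientation'])
d=cap('wrist','w1'); np.save('w1.npy',{k:v for k,v in d.items() if k!='pixels'},allow_pickle=True)
print(d['fx'],d['pose'])
for t,z in dict(stand=0,hole_mid=.112).items():
    for o in env.place_of(t,'wrist'): print(t,o['xy'],o['conf'],onz(d,*o['xy'],z))
E
```

```text
2.525 [0.467 0.124 0.243] [ 0.166  0.986 -0.     0.001]
360.32546587615593 [[ 0.325  0.903  0.281  0.395]
 [ 0.946 -0.311 -0.096  0.147]
 [ 0.001  0.296 -0.955  0.374]
 [ 0.     0.     0.     1.   ]]
stand [195.3, 316.1] 0.9 [ 0.547 -0.057  0.   ]
stand [336.9, 305.0] 0.77 [0.587 0.104 0.   ]
hole_mid [349.1, 363.7] 0.73 [0.586 0.109 0.112]
```

View pics/w1.png

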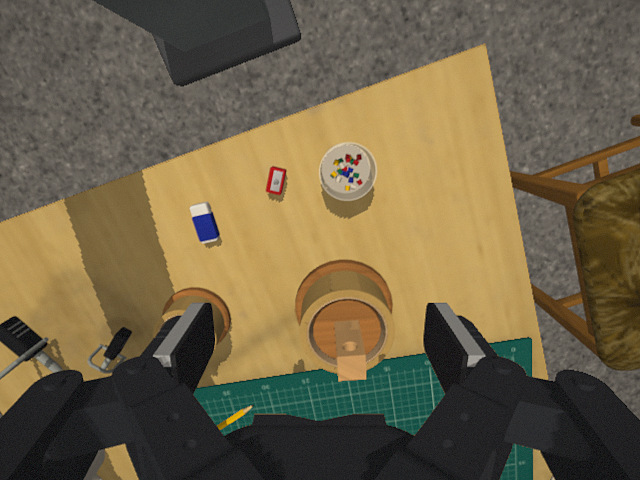

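The wrist picture shows the spindle top at about (352,368) and the hole mouth at (350,346) on the face toward the robot, so the pin enters from there. I'll enlarge it to get the spindle's yaw.

```bash
python3 - <<'E'
import cv2
a=cv2.imread('pics/w1.png')[310:390,310:390]
cv2.imwrite('pics/c1.png',cv2.resize(a,None,fx=7,fy=7,interpolation=cv2.INTER_CUBIC))
E
```

```text
(no output)
```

View pics/c1.png

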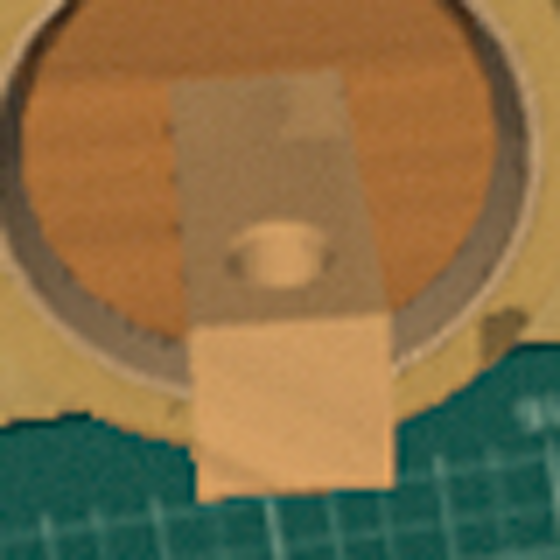

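```bash
python3 - <<'E'
from h import *
np.set_printoptions(precision=4,suppress=True)
d=np.load('w1.npy',allow_pickle=True).item()
C=[(190,324),(389,309),(393,487),(200,500)]
px=[(310+(a+.5)/7-.5,310+(b+.5)/7-.5) for a,b in C]
for z in (.108,.115,.12,.125,.13,.137,.144):
    q=np.array([onz(d,*p,z)[:2] for p in px]); L=[np.linalg.norm(q[i]-q[(i+1)%4])*1e3 for i in range(4)]
    e=q[1]-q[0]; f=q[2]-q[3]; g=q[3]-q[0]; h=q[2]-q[1]
    print(z,np.array(L),[round(np.degrees(np.arctan2(v[1],v[0])),1) for v in (e,f,g,h)],q.mean(0), onz(d,310+278/7,310+256/7,z-.014)[:2])
E
```

```text
0.108 [24.4392 26.0067 24.2783 25.8219] [np.float64(76.0), np.float64(75.6), np.float64(-15.3), np.float64(-15.7)] [0.5932 0.1093] [0.5819 0.1125]
0.115 [23.7958 25.3221 23.6392 25.1422] [np.float64(76.0), np.float64(75.6), np.float64(-15.3), np.float64(-15.7)] [0.588  0.1103] [0.5773 0.1134]
0.12 [23.3363 24.8331 23.1827 24.6566] [np.float64(76.0), np.float64(75.6), np.float64(-15.3), np.float64(-15.7)] [0.5843 0.111 ] [0.5739 0.114 ]
0.125 [22.8768 24.3441 22.7262 24.1711] [np.float64(76.0), np.float64(75.6), np.float64(-15.3), np.float64(-15.7)] [0.5805 0.1117] [0.5706 0.1146]
0.13 [22.4173 23.8551 22.2697 23.6856] [np.float64(76.0), np.float64(75.6), np.float64(-15.3), np.float64(-15.7)] [0.5768 0.1124] [0.5673 0.1152]
0.137 [21.7739 23.1705 21.6306 23.0059] [np.float64(76.0), np.float64(75.6), np.float64(-15.3), np.float64(-15.7)] [0.5716 0.1134] [0.5626 0.1161]
0.144 [21.1306 22.4859 20.9915 22.3262] [np.float64(76.0), np.float64(75.6), np.float64(-15.3), np.float64(-15.7)] [0.5664 0.1144] [0.5579 0.117 ]
```

Stand yaw is about −15.5°, with the centre at about (0.586, 0.108) and the top at about 0.12. I'll shut the fingers, go over the spindle and feel for the top.

{"api": "drive_tool", "payload": {
  "plan": [
    [[-0.4,0.08,0.2,-0.12],[-0.8,0.16,0.5,-0.12],[-1,0.2,0.6,-0.12],[-1,0.2,0.6,-0.12],[-1,0.2,0.6,-0.12]]
  ],
  "grip": 1,
  "newtons": 20
}}

```text
t: 3.3
tool_pos: [0.5655, 0.1169, 0.1823]
orientation: [0.129, 0.992, 0.0, -0.001]
force: [0.2, 0.1, -0.4]
width: 0.0004
grasp_force: 0.0
```

{"api": "drive_tool", "payload": {
  "plan": [
    [[-0.17,0.04,0.1,0],[-0.17,0.04,0.25,0],[-0.17,0.04,0.32,0],[-0.17,0.04,0.32,0]]
  ]
}}

```text
t: 3.8
tool_pos: [0.5823, 0.1149, 0.1493]
orientation: [0.13, 0.991, -0.0, -0.001]
force: [-0.3, 0.4, 1.2]
width: 0.0002
grasp_force: 0.0
```

{"api": "drive_tool", "payload": {
  "plan": [
    [[-0.02,-0.05,0.02,0],[-0.02,-0.05,0.04,0],[-0.02,-0.05,0.06,0],[-0.02,-0.05,0.06,0]]
  ]
}}

```text
t: 4.3
tool_pos: [0.5844, 0.1095, 0.1441]
orientation: [0.131, 0.991, -0.0, -0.0]
force: [-0.1, -0.7, 0.7]
width: -0.0
grasp_force: 0.0
```

{"api": "drive_tool", "payload": {
  "plan": [
    [[0,0,0.02,0],[0,0,0.04,0],[0,0,0.04,0]]
  ]
}}

```text
t: 4.68
tool_pos: [0.5843, 0.1094, 0.14]
orientation: [0.131, 0.991, -0.0, -0.0]
force: [-0.2, 0.8, -0.1]
width: -0.0003
grasp_force: 0.0
```

{"api": "drive_tool", "payload": {
  "plan": [
    [[0,0,0.02,0],[0,0,0.03,0],[0,0,0.03,0]]
  ]
}}

```text
t: 5.05
tool_pos: [0.5844, 0.1094, 0.1371]
orientation: [0.131, 0.991, -0.0, -0.0]
force: [0.1, 1.0, -0.9]
width: -0.0002
grasp_force: 0.0
```

{"api": "drive_tool", "payload": {
  "plan": [
    [[0,0,0.02,0],[0,0,0.03,0],[0,0,0.03,0]]
  ]
}}

```text
t: 5.42
tool_pos: [0.5844, 0.1094, 0.1341]
orientation: [0.131, 0.991, -0.0, -0.0]
force: [0.5, 0.3, -0.2]
width: -0.0003
grasp_force: 0.0
```

{"api": "drive_tool", "payload": {
  "plan": [
    [[0,0,0.02,0],[0,0,0.03,0],[0,0,0.03,0]]
  ]
}}

```text
t: 5.8
tool_pos: [0.5844, 0.1094, 0.1311]
orientation: [0.131, 0.991, -0.0, -0.0]
force: [-0.3, -0.9, -0.3]
width: 0.0004
grasp_force: 0.0
```

{"api": "drive_tool", "payload": {
  "plan": [
    [[0,0,0.02,0],[0,0,0.03,0],[0,0,0.03,0]]
  ]
}}

```text
t: 6.18
tool_pos: [0.5844, 0.1094, 0.1281]
orientation: [0.131, 0.991, -0.0, -0.0]
force: [-0.4, 0.1, 0.3]
width: -0.0001
grasp_force: 0.0
```

{"api": "drive_tool", "payload": {
  "plan": [
    [[0,0,0.02,0],[0,0,0.03,0],[0,0,0.03,0]]
  ]
}}

```text
t: 6.55
tool_pos: [0.5848, 0.1095, 0.1273]
orientation: [0.131, 0.991, 0.0, -0.0]
force: [-3.4, -0.0, 9.7]
width: 0.0
grasp_force: 4.9
```

Contact at TCP z 0.1274, so the top is at about 0.1164 and the hole at about 0.1024. Next I'll clamp the spindle lightly with the jaws to centre on it sideways.

{"api": "drive_tool", "payload": {
  "plan": [
    [[0,0,-0.15,0],[0,0,-0.25,0],[0,0,-0.25,0],[0,0,-0.25,0],[0,0,-0.25,0],[0,0,-0.25,0]]
  ],
  "grip": -1
}}

```text
t: 7.3
tool_pos: [0.5842, 0.1093, 0.1498]
orientation: [0.131, 0.991, -0.0, -0.0]
force: [-0.3, -0.7, 0.4]
width: 0.0853
grasp_force: 0.0
```

{"api": "drive_tool", "payload": {
  "plan": [
    [[0,0,0.15,0],[0,0,0.3,0],[0,0,0.42,0],[0,0,0.42,0]]
  ]
}}

```text
t: 7.8
tool_pos: [0.583, 0.1091, 0.1062]
orientation: [0.131, 0.991, -0.001, -0.002]
force: [-0.6, 0.6, 0.4]
width: 0.0854
grasp_force: 0.0
```

{"api": "drive_tool", "payload": {
  "plan": [
    [[0,0,0,0],[0,0,0,0],[0,0,0,0],[0,0,0,0],[0,0,0,0],[0,0,0,0],[0,0,0,0],[0,0,0,0]]
  ],
  "grip": 0.6,
  "newtons": 20
}}

```text
t: 8.8
tool_pos: [0.5855, 0.1115, 0.1092]
orientation: [0.13, 0.992, 0.001, 0.001]
force: [-0.2, 5.2, 3.7]
width: 0.0233
grasp_force: 23.5
```

{"api": "drive_tool", "payload": {
  "plan": [
    [[-0.01,0.025,0,0],[-0.01,0.025,0,0],[-0.01,0.025,0,0],[-0.01,0.025,0,0]]
  ]
}}

```text
t: 9.3
tool_pos: [0.5855, 0.1116, 0.1092]
orientation: [0.13, 0.991, 0.0, -0.001]
force: [-3.4, 2.9, 8.2]
width: 0.0236
grasp_force: 24.1
```

```bash
python3 - <<'E'
from h import *
s=env.state();print(s['tool_pos'],s['orientation'],s['force'],s['moment'],s['width'],s['grasp_force'])
x,y=s['orientation'][:2];print(np.degrees(2*np.arctan2(y,x))-180)
E
```

```text
[0.58549591 0.11163232 0.10918836] [ 1.30386333e-01  9.91462838e-01  9.98678738e-05 -9.13830194e-04] [-3.40450239  2.93762469  8.21944341] [0.59988747 0.52722192 0.25013439] 0.02362586609281802 24.100418239831924
-14.983841525625536
```

{"api": "drive_tool", "payload": {
  "plan": [
    [[0,0,0,0],[0,0,0,0],[0,0,-0.2,0],[0,0,-0.6,0],[0,0,-1,0],[0,0,-1,0]]
  ],
  "grip": -1
}}

```text
t: 10.05
tool_pos: [0.5897, 0.1113, 0.2139]
orientation: [0.131, 0.991, 0.002, 0.005]
force: [-1.1, 0.1, 0.3]
width: 0.0856
grasp_force: 0.0
```

{"api": "drive_tool", "payload": {
  "plan": [
    [[0.02,-0.4,0,0],[0.04,-0.8,0,0],[0.05,-1,0,0]]
  ]
}}

```text
t: 10.42
tool_pos: [0.5543, 0.0131, 0.2082]
orientation: [0.133, 0.991, -0.0, -0.0]
force: [0.4, 0.3, -0.2]
width: 0.0853
grasp_force: 0.0
```

{"api": "drive_tool", "payload": {
  "plan": [
    [[0.02,-0.4,0,0],[0.04,-0.8,0,0],[0.05,-1,0,0]]
  ]
}}

```text
t: 10.8
tool_pos: [0.524, -0.081, 0.2083]
orientation: [0.132, 0.991, -0.0, -0.0]
force: [0.8, 0.5, 0.3]
width: 0.0856
grasp_force: 0.0
```

{"api": "drive_tool", "payload": {
  "plan": [
    [[0.02,-0.4,0,0],[0.04,-0.8,0,0],[0.05,-1,0,0]]
  ]
}}

```text
t: 11.18
tool_pos: [0.4936, -0.1757, 0.2084]
orientation: [0.131, 0.991, -0.0, 0.0]
force: [0.0, 0.7, -0.2]
width: 0.0857
grasp_force: 0.0
```

{"api": "drive_tool", "payload": {
  "plan": [
    [[0.02,-0.3,0,-0.3],[0.04,-0.6,0,-0.6],[0.05,-0.8,0,-0.9],[0.05,-0.8,0,-1],[0.05,-0.8,0,-1],[0.05,-0.8,0,-1]]
  ]
}}

```text
t: 11.92
tool_pos: [0.4691, -0.2492, 0.2081]
orientation: [-0.131, 0.991, 0.0, 0.0]
force: [0.3, 0.3, 0.3]
width: 0.0855
grasp_force: 0.0
```

```bash
cat > look.py <<'E'
from h import *
import sys
np.set_printoptions(precision=4,suppress=True)
s=env.state();print(s['t'],s['tool_pos'],s['orientation'])
d=cap('wrist',sys.argv[1]); np.save(sys.argv[1]+'.npy',{k:v for k,v in d.items() if k!='pixels'},allow_pickle=True)
for t,z in dict(pin=.012,pin_tip=.012,ring_bar=.053).items():
    for o in env.place_of(t,'wrist'): print(t,np.round(o['xy'],1),round(o['conf'],2),onz(d,*o['xy'],z))
E
python3 look.py w2
```

```text
11.925 [ 0.4691 -0.2492  0.2081] [-0.131   0.9914  0.0002  0.    ]
pin [375.9 312.6] 0.81 [ 0.554  -0.1672  0.012 ]
pin [309.9 271.3] 0.79 [ 0.5278 -0.2434  0.012 ]
pin_tip [310.  299.5] 0.71 [ 0.5573 -0.2356  0.012 ]
pin_tip [352.8 319.7] 0.68 [ 0.5679 -0.1875  0.012 ]
ring_bar [305.9 281.3] 0.8 [ 0.5212 -0.2478  0.053 ]
ring_bar [378.2 325.7] 0.73 [ 0.5462 -0.1741  0.053 ]
```

View pics/w2.png

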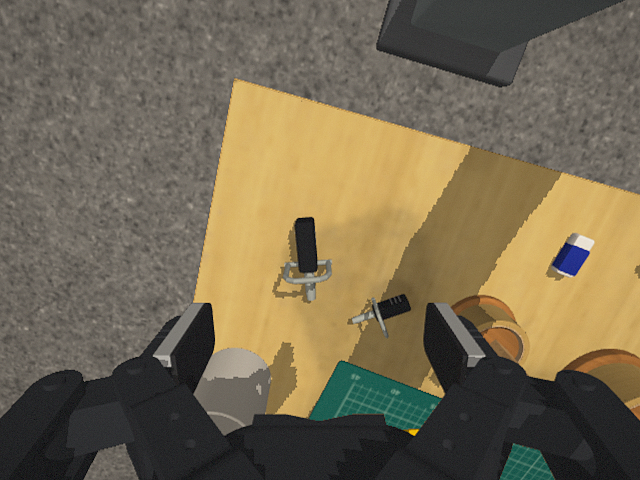

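The wrist picture shows the large pin at (308,265), its block spanning (304,218) to (308,272) and its tip at (310,299). The mug is at lower left, (230,390). I'll get its yaw from the block outline.

```bash
python3 - <<'E'
from h import *
np.set_printoptions(precision=4,suppress=True)
d=np.load('w2.npy',allow_pickle=True).item()
a=cv2.imread('pics/w2.png').max(2)[205:285,280:335]; m=(a<55).astype(np.uint8)
n,l,st,ce=cv2.connectedComponentsWithStats(m); k=1+st[1:,4].argmax(); print(st[k])
rows=range(225,258); P=[]
for r in rows:
    c=np.where(l[r-205]==k)[0]+280; P.append((c.min()-.5,c.max()+.5,r))
P=np.array(P); 
for j in (0,1):
    W=np.array([onz(d,p[j],p[2],.018)[:2] for p in P]); f=np.polyfit(W[:,0],W[:,1],1); print(np.degrees(np.arctan(f[0])),W[0],W[-1])
top=st[k][1]+205; c=np.where(l[top-205+1]==k)[0]+280
print('back',onz(d,c.mean(),top-.5,.024),'tip',onz(d,310,299.5,.012))
E
```

```text
[  15   12   22   56 1014]
19.104885320541207 [ 0.4847 -0.2693] [ 0.5144 -0.259 ]
19.51203160613396 [ 0.4801 -0.2524] [ 0.5097 -0.2416]
back [ 0.4729 -0.2621  0.024 ] tip [ 0.5573 -0.2356  0.012 ]
```

{"api": "drive_tool", "payload": {
  "plan": [
    [[-0.19,-0.13,0.3,-0.14],[-0.19,-0.13,0.7,-0.14],[-0.19,-0.13,1,-0.14],[-0.19,-0.13,1,-0.14]]
  ]
}}

```text
t: 12.62
tool_pos: [0.488, -0.2566, 0.1058]
orientation: [-0.167, 0.986, 0.001, -0.003]
force: [0.0, 0.1, -0.7]
width: 0.0852
grasp_force: 0.0
```

{"api": "drive_tool", "payload": {
  "plan": [
    [[0,0,0.3,0],[0,0,0.5,0],[0,0,0.5,0],[0,0,0.5,0]]
  ]
}}

```text
t: 13.12
tool_pos: [0.4909, -0.2584, 0.0593]
orientation: [-0.167, 0.986, -0.0, 0.001]
force: [0.0, 0.7, 0.6]
width: 0.0853
grasp_force: 0.0
```

```bash
python3 look.py w3
```

```text
13.125 [ 0.4909 -0.2584  0.0593] [-0.1666  0.986  -0.0005  0.0007]
pin [421.7 410.1] 0.55 [ 0.5537 -0.1714  0.012 ]
pin_tip [386.6 419.6] 0.82 [ 0.5674 -0.1888  0.012 ]
pin_tip [321.8 385.1] 0.73 [ 0.5567 -0.2348  0.012 ]
ring_bar [321.4 376.6] 0.64 [ 0.5208 -0.248   0.053 ]
```

View pics/w3.png

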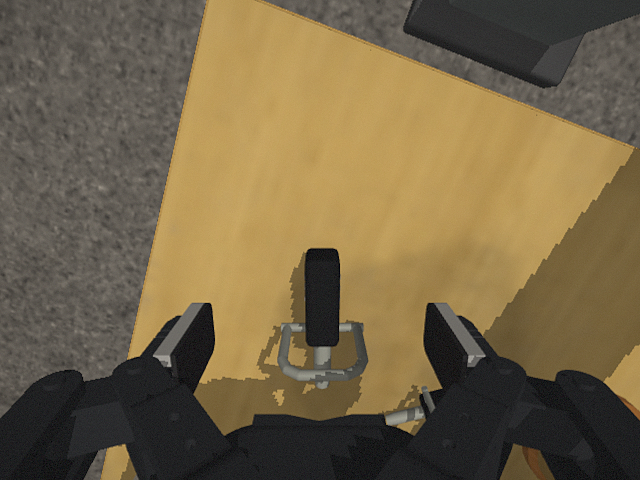

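The block stands upright at column 322, midway between the jaws, so alignment is good. Descending to grip.

{"api": "drive_tool", "payload": {
  "plan": [
    [[-0.01,0.01,0.2,0],[-0.01,0.01,0.4,0],[-0.01,0.01,0.44,0],[-0.01,0.01,0.44,0]]
  ]
}}

```text
t: 13.82
tool_pos: [0.4899, -0.2565, 0.0132]
orientation: [-0.167, 0.986, 0.0, -0.001]
force: [-0.1, -0.5, 0.0]
width: 0.0855
grasp_force: 0.0
```

{"api": "drive_tool", "payload": {
  "plan": [
    [[0,0,0,0],[0,0,0,0],[0,0,0,0],[0,0,0,0],[0,0,0,0],[0,0,0,0],[0,0,0,0],[0,0,0,0]]
  ],
  "grip": 1,
  "newtons": 60
}}

```text
t: 14.82
tool_pos: [0.4912, -0.2569, 0.0148]
orientation: [-0.167, 0.986, -0.0, 0.0]
force: [-1.1, 0.3, 5.6]
width: 0.0166
grasp_force: 60.0
```

{"api": "drive_tool", "payload": {
  "plan": [
    [[0,0,-0.2,0],[0,0,-0.5,0.3],[0,0,-0.8,0.6],[0,0,-1,0.9],[0,0,-1,1],[0,0,-1,1]]
  ]
}}

```text
t: 15.58
tool_pos: [0.4905, -0.2562, 0.1148]
orientation: [0.094, 0.996, 0.0, 0.0]
force: [-0.3, 0.1, -1.6]
width: 0.0169
grasp_force: 59.3
```

{"api": "drive_tool", "payload": {
  "plan": [
    [[0,0,-0.3,0.14],[0,0,-0.6,0.14],[0,0,-0.8,0.14],[0,0,-0.8,0.14]]
  ]
}}

```text
t: 16.08
tool_pos: [0.4916, -0.2571, 0.1957]
orientation: [0.13, 0.991, -0.0, 0.002]
force: [-0.0, 0.3, -0.8]
width: 0.0168
grasp_force: 59.3
```

{"api": "drive_tool", "payload": {
  "plan": [
    [[0.06,0.25,0,0],[0.16,0.6,0,0],[0.26,0.95,0,0]]
  ]
}}

```text
t: 16.45
tool_pos: [0.4889, -0.1569, 0.1927]
orientation: [0.131, 0.991, -0.0, -0.001]
force: [0.1, -0.0, -0.8]
width: 0.0168
grasp_force: 59.3
```

{"api": "drive_tool", "payload": {
  "plan": [
    [[0.08,0.3,0,0],[0.17,0.65,0,0],[0.26,0.95,0,0]]
  ]
}}

```text
t: 16.82
tool_pos: [0.4884, -0.058, 0.1928]
orientation: [0.13, 0.992, -0.0, -0.001]
force: [-0.7, -0.6, -1.2]
width: 0.017
grasp_force: 59.3
```

{"api": "drive_tool", "payload": {
  "plan": [
    [[0.08,0.3,0,0],[0.17,0.65,0,0],[0.26,0.95,0,0]]
  ]
}}

```text
t: 17.2
tool_pos: [0.4878, 0.0402, 0.1928]
orientation: [0.13, 0.992, -0.0, -0.001]
force: [-0.5, -0.3, -0.5]
width: 0.0169
grasp_force: 59.3
```

{"api": "drive_tool", "payload": {
  "plan": [
    [[0.08,0.3,0,0],[0.17,0.65,0,0],[0.23,0.85,0,0],[0.26,0.95,0,0],[0.26,0.95,0,0]]
  ]
}}

```text
t: 17.82
tool_pos: [0.488, 0.1374, 0.1934]
orientation: [0.13, 0.992, -0.001, -0.001]
force: [0.4, -0.0, -0.7]
width: 0.0166
grasp_force: 59.3
```

{"api": "drive_tool", "payload": {
  "plan": [
    [[0,0,0.3,0],[0,0,0.7,0],[0,0,0.88,0],[0,0,0.88,0],[0,0,0.88,0]]
  ]
}}

```text
t: 18.45
tool_pos: [0.4899, 0.1371, 0.1074]
orientation: [0.131, 0.991, 0.0, 0.001]
force: [0.1, 0.8, -1.2]
width: 0.0165
grasp_force: 59.3
```

```bash
python3 - <<'E'
from h import *
np.set_printoptions(precision=4,suppress=True)
s=env.state();print(s['t'],s['tool_pos'],s['orientation'])
S=np.array([.5855,.1116]);u=np.array([np.cos(np.radians(-15)),np.sin(np.radians(-15))]);n=np.array([-u[1],u[0]])
r=s['tool_pos'][:2]-S;print('along,lat',r@u,r@n)
ims=[]
O={}
for c in ('wrist','scene','side'):
    d=cap(c); 
    for t in ('pin_tip','ring_bar','pin','hole_mid'):
        for o in env.place_of(t,c):
            print(c,t,np.round(o['xy'],1),round(o['conf'],2)); 
    e=proj(d,[*(S+u*-.03),.105]).astype(int); h,w=(150,200) if c=='wrist' else (75,100)
    y0=min(max(e[1]-h//2,0),480-h);x0=min(max(e[0]-w//2,0),640-w);print(c,x0,y0)
    ims.append(cv2.resize(d['pixels'][y0:y0+h,x0:x0+w],(400,300),interpolation=cv2.INTER_CUBIC))
ims.append(ims[0]*0)
cv2.imwrite('pics/pre.png',cv2.cvtColor(np.vstack([np.hstack(ims[:2]),np.hstack(ims[2:])]),cv2.COLOR_RGB2BGR))
E
```

```text
18.45 [0.4899 0.1371 0.1074] [0.131  0.9914 0.0005 0.001 ]
along,lat -0.09891871022899426 -7.576452350218504e-05
wrist pin [318.8 387.9] 0.85
wrist hole_mid [ 26.8 461.9] 0.61
wrist 221 330
scene pin_tip [378.9 311. ] 0.8
scene pin_tip [269.6 208.1] 0.6
scene ring_bar [361.6 294.8] 0.64
scene ring_bar [248.6 191.3] 0.52
scene pin [361.6 311.7] 0.93
scene pin [256.2 209.2] 0.83
scene hole_mid [287.9 201.8] 0.87
scene hole_mid [321.5 252.7] 0.6
scene 220 170
side pin_tip [303.7 204.8] 0.8
side pin_tip [351.7 343.1] 0.56
side ring_bar [340.5 323.4] 0.62
side ring_bar [284.1 188.3] 0.61
side pin [286.8 207. ] 0.81
side pin [281.8 191.3] 0.71
side pin [342.7 336.6] 0.68
side pin [441.5 371.6] 0.58
side hole_mid [319.5 208.2] 0.93
side hole_mid [322.8 266.2] 0.91
side 254 168
```

View pics/pre.png

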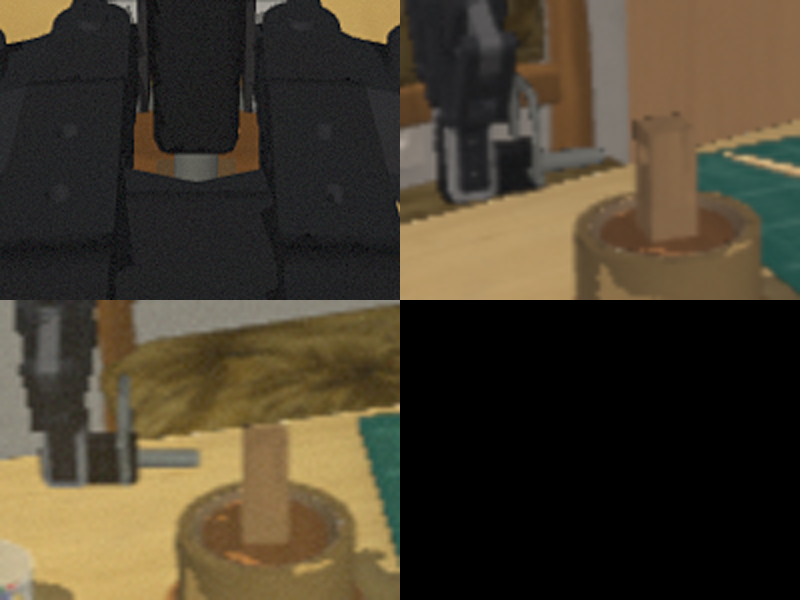

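The pin is level and in line with the spindle. I'm lowering 2 mm to hole height and advancing carefully.

{"api": "drive_tool", "payload": {
  "plan": [
    [[-0.03,0,0.015,0],[-0.08,0,0.015,0],[-0.12,0,0.015,0],[-0.14,0,0.015,0],[-0.14,0,0.015,0],[-0.14,0,0.015,0]]
  ]
}}

```text
t: 19.95
tool_pos: [0.502, 0.1337, 0.1047]
orientation: [0.131, 0.991, -0.0, -0.0]
force: [0.4, 0.2, -1.2]
width: 0.0168
grasp_force: 59.3
```

{"api": "drive_tool", "payload": {
  "plan": [
    [[-0.02,0,-0.005,0],[-0.04,0,-0.005,0],[-0.06,0,-0.005,0],[-0.06,0,-0.005,0]]
  ]
}}

```text
t: 20.45
tool_pos: [0.5083, 0.132, 0.1053]
orientation: [0.131, 0.991, -0.0, 0.0]
force: [0.6, -0.7, -1.3]
width: 0.017
grasp_force: 59.3
```

{"api": "drive_tool", "payload": {
  "plan": [
    [[-0.02,0,0,0],[-0.03,0,0,0],[-0.03,0,0,0]]
  ]
}}

```text
t: 20.82
tool_pos: [0.511, 0.1313, 0.1053]
orientation: [0.131, 0.991, -0.0, 0.0]
force: [0.1, -0.4, -0.4]
width: 0.0171
grasp_force: 59.3
```

{"api": "drive_tool", "payload": {
  "plan": [
    [[-0.02,0,0,0],[-0.03,0,0,0],[-0.03,0,0,0]]
  ]
}}

```text
t: 21.2
tool_pos: [0.5139, 0.1305, 0.1053]
orientation: [0.131, 0.991, -0.0, 0.0]
force: [1.2, -0.3, -0.7]
width: 0.0164
grasp_force: 59.3
```

{"api": "drive_tool", "payload": {
  "plan": [
    [[-0.02,0,0,0],[-0.03,0,0,0],[-0.03,0,0,0]]
  ]
}}

```text
t: 21.58
tool_pos: [0.5168, 0.1297, 0.1053]
orientation: [0.131, 0.991, -0.0, 0.0]
force: [0.0, 0.2, 0.1]
width: 0.0168
grasp_force: 59.3
```

{"api": "drive_tool", "payload": {
  "plan": [
    [[-0.02,0,0,0],[-0.04,0,0,0],[-0.04,0,0,0]]
  ]
}}

```text
t: 21.95
tool_pos: [0.5208, 0.1287, 0.1053]
orientation: [0.131, 0.991, -0.0, 0.0]
force: [-0.5, -0.2, -2.3]
width: 0.017
grasp_force: 59.3
```

{"api": "drive_tool", "payload": {
  "plan": [
    [[-0.02,0,0,0],[-0.04,0,0,0],[-0.04,0,0,0]]
  ]
}}

```text
t: 22.32
tool_pos: [0.5247, 0.1276, 0.1053]
orientation: [0.131, 0.991, -0.0, 0.0]
force: [0.7, 0.0, -0.9]
width: 0.0166
grasp_force: 59.3
```

{"api": "drive_tool", "payload": {
  "plan": [
    [[-0.02,0,0,0],[-0.04,0,0,0],[-0.06,0,0,0],[-0.06,0,0,0]]
  ]
}}

```text
t: 22.82
tool_pos: [0.5304, 0.1261, 0.1053]
orientation: [0.131, 0.991, -0.0, 0.0]
force: [-0.2, 0.2, -1.2]
width: 0.0168
grasp_force: 59.3
```

{"api": "drive_tool", "payload": {
  "plan": [
    [[-0.02,0,0,0],[-0.04,0,0,0],[-0.04,0,0,0]]
  ]
}}

```text
t: 23.2
tool_pos: [0.5343, 0.1251, 0.1053]
orientation: [0.131, 0.991, 0.0, 0.0]
force: [0.2, -0.2, -0.9]
width: 0.0168
grasp_force: 59.3
```

{"api": "drive_tool", "payload": {
  "plan": [
    [[-0.02,0,0,0],[-0.03,0,0,0],[-0.03,0,0,0]]
  ]
}}

```text
t: 23.58
tool_pos: [0.5371, 0.1243, 0.1053]
orientation: [0.131, 0.991, 0.0, 0.0]
force: [-0.1, 0.4, -0.4]
width: 0.0167
grasp_force: 59.3
```

{"api": "drive_tool", "payload": {
  "plan": [
    [[-0.01,0,0,0],[-0.02,0,0,0],[-0.02,0,0,0]]
  ]
}}

```text
t: 23.95
tool_pos: [0.539, 0.1238, 0.1053]
orientation: [0.131, 0.991, 0.0, 0.0]
force: [-0.0, 0.1, -0.5]
width: 0.0167
grasp_force: 59.3
```

{"api": "drive_tool", "payload": {
  "plan": [
    [[-0.01,0,0,0],[-0.02,0,0,0],[-0.02,0,0,0]]
  ]
}}

```text
t: 24.32
tool_pos: [0.5403, 0.1235, 0.1051]
orientation: [0.13, 0.991, -0.0, -0.001]
force: [-1.8, 0.9, 0.5]
width: 0.0171
grasp_force: 59.4
```

{"api": "drive_tool", "payload": {
  "plan": [
    [[-0.01,0,0,0],[-0.015,0,0,0],[-0.015,0,0,0],[-0.015,0,0,0]]
  ]
}}

```text
t: 24.82
tool_pos: [0.5404, 0.1234, 0.1048]
orientation: [0.13, 0.991, -0.0, -0.002]
force: [-4.1, 1.0, 2.6]
width: 0.0165
grasp_force: 59.8
```

```bash
python3 - <<'E'
from h import *
np.set_printoptions(precision=4,suppress=True)
ims=[];obs={}
for c in ('scene','side'):
    d=cap(c)
    for t in ('pin_tip','ring_bar','pin'):
        for o in env.place_of(t,c):
            print(c,t,np.round(o['xy'],1),round(o['conf'],2)); 
    e=proj(d,[.57,.116,.11]).astype(int); h,w=(75,100)
    y0=e[1]-h//2;x0=e[0]-w//2;print(c,x0,y0)
    ims.append(cv2.resize(d['pixels'][y0:y0+h,x0:x0+w],(400,300),interpolation=cv2.INTER_CUBIC))
cv2.imwrite('pics/in.png',cv2.cvtColor(np.hstack(ims),cv2.COLOR_RGB2BGR))
E
```

```text
scene pin_tip [377.7 314.4] 0.93
scene pin_tip [294.3 204.6] 0.83
scene ring_bar [360.7 295.3] 0.63
scene ring_bar [276.  191.4] 0.49
scene ring_bar [285.  252.3] 0.33
scene pin [280.9 207.5] 0.62
scene pin [363.3 309.5] 0.6
scene 227 167
side pin_tip [351.6 342.2] 0.8
side ring_bar [341.2 322.8] 0.58
side ring_bar [308.4 187.9] 0.52
side pin [313.6 206.5] 0.71
side pin [345.7 334.5] 0.56
side 261 166
```

View pics/in.png

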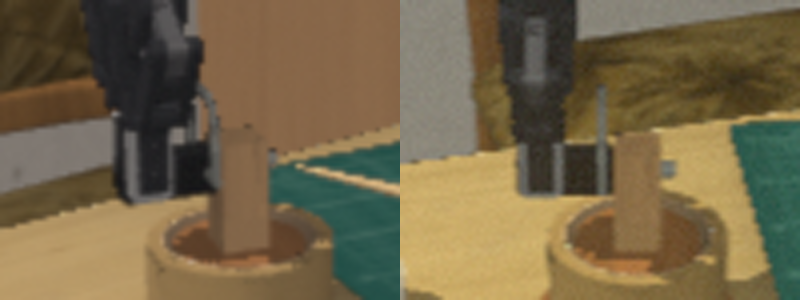

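The shoulder is seated and the tip sticks out of the back face (scene crop at (272,155), side crop at (668,170)). I'll release, rise, and shut the fingers behind the ring.

{"api": "drive_tool", "payload": {
  "plan": [
    [[0,0,0,0],[0,0,0,0],[0,0,0,0],[0,0,0,0],[0,0,0,0],[0,0,-0.2,0],[0,0,-0.6,0],[0,0,-1,0],[0,0,-1,0]]
  ],
  "grip": -1
}}

```text
t: 26.35
tool_pos: [0.5458, 0.1234, 0.2106]
orientation: [0.131, 0.991, 0.003, 0.004]
force: [0.2, 0.1, 0.6]
width: 0.0851
grasp_force: 0.0
```

{"api": "drive_tool", "payload": {
  "plan": [
    [[0.05,0,0,0],[0.1,0,0,0],[0.1,0,0,0],[0.1,0,0,0],[0.1,0,0,0],[0.1,0,0,0]]
  ],
  "grip": 1,
  "newtons": 30
}}

```text
t: 27.1
tool_pos: [0.5327, 0.1254, 0.2052]
orientation: [0.131, 0.991, -0.0, 0.0]
force: [0.3, -0.5, -0.4]
width: 0.0
grasp_force: 0.0
```

```bash
python3 - <<'E'
from h import *
np.set_printoptions(precision=4,suppress=True)
s=env.state();p=s['tool_pos'];S=np.array([.5855,.1116]);a=np.radians(-15);u=np.array([np.cos(a),np.sin(a)]);n=np.array([-u[1],u[0]])
r=p[:2]-S;print(p,'along,lat',r@u,r@n)
ims=[]
for c in ('scene','side'):
    d=cap(c)
    for t in ('pin_tip','ring_bar'):
        for o in env.place_of(t,c): print(c,t,np.round(o['xy'],1),round(o['conf'],2))
    x0,y0=(227,167) if c=='scene' else (261,166)
    ims.append(cv2.resize(d['pixels'][y0:y0+75,x0:x0+100],(400,300),interpolation=cv2.INTER_CUBIC))
cv2.imwrite('pics/rel.png',cv2.cvtColor(np.hstack(ims),cv2.COLOR_RGB2BGR))
E
```

```text
[0.5327 0.1254 0.2052] along,lat -0.05452813597935711 -0.0003140297919328721
scene pin_tip [378.9 316.1] 0.54
scene ring_bar [472.3 318.4] 0.68
scene ring_bar [268.2 195.4] 0.47
side pin_tip [355.8 340.2] 0.56
side ring_bar [303.8 190.6] 0.54
side ring_bar [342.5 324.4] 0.52
```

View pics/rel.png

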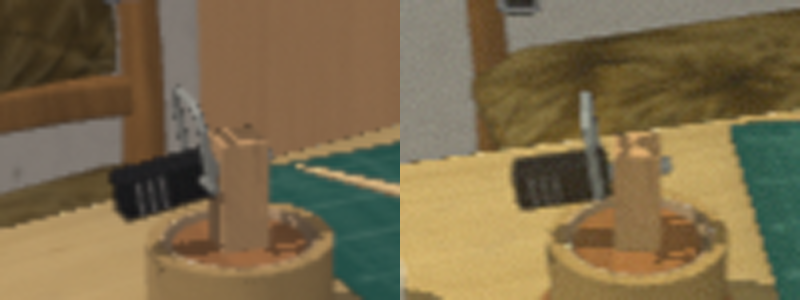

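The pin rests in the hole with a slight sag (about 0.09 rad), the shoulder is at the wood and the ring is open. Now I'll lower behind the ring bar, just above spindle-top height, and push it over.

{"api": "drive_tool", "payload": {
  "plan": [
    [[0,0,0.2,0],[0,0,0.5,0],[0,0,0.72,0],[0,0,0.72,0],[0,0,0.72,0]]
  ]
}}

```text
t: 28.02
tool_pos: [0.5334, 0.1256, 0.1341]
orientation: [0.131, 0.991, 0.0, 0.001]
force: [-0.0, -0.3, 0.4]
width: 0.0002
grasp_force: 0.0
```

{"api": "drive_tool", "payload": {
  "plan": [
    [[-0.05,0,0,0],[-0.1,0,0,0],[-0.15,0,0,0],[-0.2,0,0,0],[-0.24,0,0,0],[-0.24,0,0,0]]
  ]
}}

```text
t: 28.78
tool_pos: [0.556, 0.1191, 0.1331]
orientation: [0.131, 0.991, -0.0, -0.0]
force: [-0.7, 0.2, -0.6]
width: -0.0001
grasp_force: 0.2
```

{"api": "drive_tool", "payload": {
  "plan": [
    [[-0.04,0,0,0],[-0.08,0,0,0],[-0.12,0,0,0],[-0.12,0,0,0]]
  ]
}}

```text
t: 29.28
tool_pos: [0.5669, 0.1162, 0.1326]
orientation: [0.131, 0.991, -0.0, -0.001]
force: [-1.8, 1.8, -1.2]
width: 0.0002
grasp_force: 1.2
```

{"api": "drive_tool", "payload": {
  "plan": [
    [[-0.04,0,0,0],[-0.08,0,0,0],[-0.12,0,0,0],[-0.12,0,0,0]]
  ]
}}

```text
t: 29.78
tool_pos: [0.58, 0.1126, 0.1336]
orientation: [0.131, 0.991, -0.0, 0.001]
force: [-2.0, 0.8, -0.5]
width: 0.0003
grasp_force: 0.7
```

{"api": "drive_tool", "payload": {
  "plan": [
    [[-0.04,0,0,0],[-0.08,0,0,0],[-0.12,0,0,0],[-0.12,0,0,0]]
  ]
}}

```text
t: 30.28
tool_pos: [0.5918, 0.1097, 0.1339]
orientation: [0.131, 0.991, 0.0, 0.001]
force: [0.9, 1.1, -0.6]
width: -0.0001
grasp_force: 0.0
```

{"api": "drive_tool", "payload": {
  "plan": [
    [[-0.04,0,0,0],[-0.08,0,0,0],[-0.12,0,0,0],[-0.12,0,0,0]]
  ]
}}

```text
t: 30.78
tool_pos: [0.6026, 0.1066, 0.1333]
orientation: [0.131, 0.991, -0.0, 0.0]
force: [-0.1, -0.5, -0.4]
width: -0.0002
grasp_force: 0.0
```

```bash
python3 - <<'E'
from h import *
np.set_printoptions(precision=4,suppress=True)
s=env.state();print(s['tool_pos'],s['force'])
S=np.array([.5855,.1116]);a=np.radians(-15);u=np.array([np.cos(a),np.sin(a)])
for c in ('scene','side'):
    d=cap(c,'ring_'+c)
    for t in ('pin_tip','ring_bar'):
        for o in env.place_of(t,c): print(c,t,np.round(o['xy'],1),round(o['conf'],2))
    print('closed bar',proj(d,[*(S+u*.0245),.102]),'open',proj(d,[*(S-u*.02),.143]),'tip',proj(d,[*(S+u*.021),.102]))
E
```

```text
[0.6026 0.1066 0.1333] [-0.0812 -0.5144 -0.4209]
scene pin_tip [292.7 205.4] 0.77
scene pin_tip [467.2 319.7] 0.64
scene pin_tip [376.3 314.6] 0.54
scene ring_bar [292.6 205.3] 0.64
scene ring_bar [361.7 294.8] 0.45
closed bar [296.7518 205.239 ] open [275.0664 188.6212] tip [295.105  205.4679]
side pin_tip [326.4 207.5] 0.97
side pin_tip [352.7 341.7] 0.87
side pin_tip [311.1 209.6] 0.64
side ring_bar [328.5 203.3] 0.61
side ring_bar [340.5 325.1] 0.42
side ring_bar [312.2 209.1] 0.28
closed bar [330.8284 206.752 ] open [309.1141 189.358 ] tip [329.137  206.7542]
```

The force dropped and the networks see the bar behind the spindle, so the ring has snapped closed. The tip may have backed out 2–4 mm, so I'll rise, go behind the block and nudge it home gently.

{"api": "drive_tool", "payload": {
  "plan": [
    [[0,0,-0.3,0],[0.3,0,-0.5,0],[0.7,0,-0.5,0],[1,0,-0.5,0],[1,0,-0.5,0]]
  ]
}}

```text
t: 31.7
tool_pos: [0.5031, 0.1339, 0.1829]
orientation: [0.129, 0.992, 0.001, -0.001]
force: [-0.3, 0.5, 0.6]
width: -0.0001
grasp_force: 0.0
```

{"api": "drive_tool", "payload": {
  "plan": [
    [[0.1,0,0,0],[0.1,0,0.3,0],[0.1,0,0.6,0],[0.1,0,0.74,0],[0.1,0,0.74,0]]
  ]
}}

```text
t: 32.33
tool_pos: [0.4956, 0.1348, 0.1084]
orientation: [0.131, 0.991, -0.001, -0.001]
force: [0.2, 0.4, 0.8]
width: 0.0001
grasp_force: 0.0
```

```bash
python3 - <<'E'
from h import *
np.set_printoptions(precision=4,suppress=True)
s=env.state();p=s['tool_pos'];S=np.array([.5855,.1116]);a=np.radians(-15);u=np.array([np.cos(a),np.sin(a)]);n=np.array([-u[1],u[0]])
r=p[:2]-S;print(p,'along,lat',r@u,r@n,s['force'])
for c in ('scene','side'):
    d=cap(c)
    for t in ('pin_tip','ring_bar','pin'):
        for o in env.place_of(t,c)[:3]: print(c,t,np.round(o['xy'],1),round(o['conf'],2))
g=d['pixels'].max(2).astype(int)
for r in (206,208,210,212): print(r,g[r,270:340].tolist())
for r in (200,202,204,206,208): print(r,'R-B',(d['pixels'][r,310:342,0].astype(int)-d['pixels'][r,310:342,2]).tolist())
E
```

```text
[0.4956 0.1348 0.1084] along,lat -0.09283641528084217 -0.0009077168522040047 [0.1847 0.4375 0.8122]
scene pin_tip [292.7 206. ] 0.58
scene pin_tip [378.9 312.2] 0.55
scene ring_bar [359.9 295.7] 0.61
scene ring_bar [293.  205.2] 0.4
scene pin [363.9 310.1] 0.81
scene pin [277.1 208.6] 0.75
scene pin [294.2 205.7] 0.41
side pin_tip [328.7 206.4] 0.71
side pin_tip [353.  342.7] 0.58
side ring_bar [343.3 322.4] 0.56
side ring_bar [328.8 206.2] 0.41
side pin [315.7 206.1] 0.58
side pin [268.  290.4] 0.53
206 [97, 68, 55, 58, 55, 55, 59, 77, 100, 121, 169, 199, 203, 203, 200, 200, 200, 199, 180, 122, 66, 56, 54, 53, 49, 48, 49, 44, 48, 50, 46, 50, 52, 54, 47, 53, 51, 48, 50, 55, 54, 48, 56, 109, 139, 140, 139, 142, 137, 139, 144, 144, 139, 132, 140, 137, 124, 117, 105, 90, 103, 162, 199, 200, 198, 199, 195, 192, 192, 194]
208 [104, 67, 58, 57, 56, 61, 54, 75, 100, 140, 179, 196, 198, 198, 197, 198, 200, 200, 169, 96, 56, 50, 51, 50, 56, 51, 54, 53, 47, 57, 52, 53, 56, 55, 52, 48, 52, 50, 52, 49, 50, 47, 53, 93, 130, 138, 143, 137, 138, 142, 144, 144, 136, 133, 139, 137, 124, 115, 116, 105
[... 696 characters left out ...]
 197, 198, 196]
200 R-B [86, 91, 91, 91, 80, 64, 64, 68, 67, 67, 68, 66, 67, 66, 70, 79, 88, 93, 91, 94, 99, 91, 93, 92, 93, 94, 93, 93, 92, 89, 90, 88]
202 R-B [65, 76, 84, 79, 68, 66, 65, 64, 64, 65, 65, 70, 64, 69, 70, 57, 32, 20, 31, 56, 83, 96, 96, 93, 95, 96, 93, 92, 94, 93, 91, 89]
204 R-B [16, 15, 10, 16, 42, 67, 66, 68, 66, 68, 69, 68, 67, 64, 63, 68, 79, 72, 53, 18, 14, 66, 92, 95, 96, 93, 97, 91, 90, 92, 92, 93]
206 R-B [22, 20, 18, 42, 59, 68, 65, 68, 66, 70, 73, 69, 65, 68, 68, 58, 29, 10, 10, 9, 13, 65, 100, 96, 94, 96, 97, 94, 97, 92, 91, 88]
208 R-B [20, 18, 13, 10, 40, 67, 70, 66, 71, 70, 74, 71, 69, 66, 70, 59, 33, 16, 21, 22, 11, 48, 87, 96, 97, 94, 95, 94, 96, 93, 96, 95]
```

The black block meets the wood with no gap showing. A light nudge will make sure of it.

{"api": "drive_tool", "payload": {
  "plan": [
    [[-0.05,0,0,0],[-0.1,0,0,0],[-0.14,0,0,0],[-0.17,0,0,0],[-0.17,0,0,0]]
  ]
}}

```text
t: 33.35
tool_pos: [0.5126, 0.1308, 0.1092]
orientation: [0.131, 0.991, -0.0, 0.0]
force: [-0.0, -0.0, 0.4]
width: -0.0004
grasp_force: 0.0
```

{"api": "drive_tool", "payload": {
  "plan": [
    [[-0.02,0,0,0],[-0.03,0,0,0],[-0.03,0,0,0]]
  ]
}}

```text
t: 33.72
tool_pos: [0.5145, 0.1304, 0.109]
orientation: [0.13, 0.991, -0.0, -0.001]
force: [-1.6, -0.1, 0.2]
width: 0.0003
grasp_force: 0.7
```

{"api": "drive_tool", "payload": {
  "plan": [
    [[-0.01,0,0,0],[-0.02,0,0,0],[-0.02,0,0,0]]
  ]
}}

```text
t: 34.1
tool_pos: [0.5149, 0.1303, 0.1086]
orientation: [0.13, 0.991, -0.0, -0.002]
force: [-5.4, 1.9, 1.2]
width: 0.0
grasp_force: 2.7
```

{"api": "drive_tool", "payload": {
  "plan": [
    [[-0.01,0,0,0],[-0.01,0,0,0],[-0.01,0,0,0]]
  ]
}}

```text
t: 34.48
tool_pos: [0.515, 0.1303, 0.1084]
orientation: [0.13, 0.991, -0.0, -0.003]
force: [-6.7, 1.8, 2.8]
width: -0.0001
grasp_force: 3.4
```

It stopped hard at 7 N, so it is home. Backing off and handing in.

{"api": "drive_tool", "payload": {
  "plan": [
    [[0.1,0,0,0],[0.3,0,0,0],[0.5,0,-0.3,0],[0.5,0,-0.8,0],[0.5,0,-0.8,0]]
  ]
}}

```text
t: 35.1
tool_pos: [0.4742, 0.1434, 0.1939]
orientation: [0.131, 0.991, 0.004, 0.005]
force: [0.3, -0.1, -0.4]
width: 0.0001
grasp_force: 0.0
```

```bash
python3 - <<'E'
from h import *
for c in ('scene','side'):
    cap(c)
    for t in ('pin_tip','ring_bar'): print(c,t,[(np.round(o['xy'],1),round(o['conf'],2)) for o in env.place_of(t,c)[:3]])
print(env.sign_off())
E
```

```text
scene pin_tip [(array([378.2, 314.3]), 0.87), (array([293. , 202.4]), 0.71)]
scene ring_bar [(array([361.7, 292.6]), 0.62), (array([293.5, 206.1]), 0.45)]
side pin_tip [(array([353.2, 342.5]), 0.88), (array([323.4, 210.1]), 0.57)]
side ring_bar [(array([329.2, 206. ]), 0.64), (array([342.3, 325.4]), 0.52)]
the job is handed in; nothing more can be done
None
```

I handed the job in at about 35 s: the large pin is through the larger stand's spindle and its shoulder stopped firmly at about 7 N, the ring is snapped closed behind the spindle as far as the cameras show, and the arm is clear; the station gave no verdict.

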